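Turn the sample carousel to the ioniser and start it

ROBOT

A 6-joint arm with a two-finger parallel gripper is mounted at the origin on the work surface. World frame = base frame: x ahead of the robot, y to its left, z up, the work surface at z = 0. Lengths are in m, angles in rad, forces in N, time in s.
With the tool pointing down it reaches from about 0.35 to 0.775 m from the base axis. Payload 5.5 kg.
Tool frame: the origin (TCP) lies at the very end of the fingers, on their centre line; the grasp point (between the pads) lies 19 mm behind it; z points along the fingers, y is the direction in which the jaws open and shut (so a half turn about z gives the same grasp; the last joint's range is limited). The gripper opens to 85 mm and grips with 20 to 120 N. Pads are 22 mm wide; open, the fingers measure 114 mm over their backs; the gripper's body (76 mm by 85 mm) begins 54 mm behind the grasp point. The pads swing forward as they close: fully open they stand 13 mm farther back than shut.
Start: joints at [-1.397, 0.313, 0.046, 1.304, 0, 1.431], TCP at [0.177, -0.547, 0.231] pointing down, gripper open.
Joint ranges: [-2.76, 2.76], [-0.86, 1.69], [-1.03, 1.26], [-2.2, 2.34], [-1.47, 1.5], [-3.14, 3.14]. Speed limits (rad/s): [2.57, 2.57, 3.14, 3.14, 3.14, 3.14].

INTERFACE

Orientations are given as a unit quaternion [w, x, y, z].
In Python, from workcell import get_state, vision, workorder, silhouettes, tip_of gives the robot as it stands.
- The arm moves only by the shell command python3 -m inch 'ROWS' [FORCE]. ROWS is JSON, a list of rows, each a list of 7 numbers: the shift along the tool's x, y, z in cm, then the turn, a rotation vector about the tool's x, y, z in degrees, then the finger opening in cm, from 0 to 8.54. In form: [[dx, dy, dz, rx, ry, rz, hand], ...]. A call has 1 to 5 rows; each row shifts and turns the commanded pose from where the row before left it, along the tool's axes as they then stand; what a row does not reach is not made up. A row lasts 1/10 s, in which the tool goes at most 50 mm and 8.59 degrees, less where a joint would pass 70% of its speed; a pose out of reach is approached as far as the arm can. A call with a gripper value outside its range is refused whole. The fingers move at their own pace and stop on an object; FORCE is the grip in N (left out, the last holds). Time passes only in rows, so rows that do not move let the fingers close. It gives the time, the measured TCP pose, the force and the opening at its end, in the units of the state.
- get_state(): the state, without advancing time (a new reading comes with each control period).
- vision.read_camera(name): name is "scene" or "top" or "wrist"; returns a dict with "pixels" (480x640x3 uint8, red, green, blue), "depth" (480x640 float32, m along the optical axis (not along the pixel's ray), 0 where there is no reading), "mtx" (3x3 intrinsics, pixels), "T" (4x4, takes a point from camera to world coordinates); the wrist camera has in their place "tool_from_camera" (4x4, takes a point from camera to tool coordinates, whose origin is the TCP and whose axes are the flange's). Camera axes: x right, y up, looking along -z (the intrinsics and any distortion apply to the point x, -y, -z); pixel columns grow to the right and rows downward; lengths in m; the calibration is good to about 2 mm. The wrist camera is an equidistant fisheye: a pixel r from the principal point sees the ray r / f radians off the axis. A picture is of the moment at which its call begins: read the wrist's pose just before it.
- workorder.hand_in(): hands the job in, once; it reports no verdict.
Trained networks look in a picture, given as the dict that the camera call returned (one of the last four; its "shot" number tells which), for a name from the list of things; names that differ only in an ending like _2 or _b are one class to them, and where a whole thing is asked for, a point or a joint stands for the part that bears it (a point fixed in the world has none). Each returns a list of dicts, best first, with "confidence" (0 to 1); they miss things now and then, are a little off and sometimes report something else, mostly with a low value. They report only what shows in the picture. A call takes as long as a camera call.
- silhouettes(picture, label): "mask" (480x640 bool, what is visible of it) and "location" ([column, row] in pixels, amid what is visible of it).
- tip_of(picture, label): "location" ([column, row] in pixels: a listed point, or the origin of a listed thing).
The state is a dict: "clock": time; "joint_pos": joint angles; "qvel": joint speeds; "tau": joint torques, N m; "tcp_pos": TCP position; "orientation": TCP orientation; "wrist_force": force on the tool from outside, world axes, zero at the start; "ft_torque": the same for the moment, N m; "finger_gap": finger opening in m.
Only numpy, scipy, OpenCV 4.12 (cv2) and the standard library are available. Lean on these libraries where they do the work, as an engineer would, in place of code of your own. Each camera call takes 0.05 s, during which the arm holds its last target.

TASK

With a fingertip, push on an arm of the sample carousel to turn it until the arm carrying the amber bottle points straight at the ioniser's nozzle, then press the round start button all the way down and let it come back up. Push only on the carousel, never on the bottle or the weight that ride in its cups, and lift nothing; leave the other things on the bench where they stand. The button must not be pressed before the bottle stands in front of the nozzle.

Things in the scene. Friction and masses are not known exactly. Their poses are not given: they have to be found in the camera images.
- carousel (a joint): Hand-turned sample carousel: three alike aluminium arms, 120 degrees apart, on a steel hub (diameter 52 mm, top at z = 68 mm). Value: turn in rad since the start, growing counterclockwise from above. It turns either way for at least a full turn against light friction (0.12 N m, 1.5 N at 80 mm from the axis), has no detents and stays where it is left.
- hub (a point): Point on the carousel's vertical axis at z = 65 mm, turning with it (x along the bottle's arm). Each arm is a level blade 8 mm thick across and 20 mm tall (z = 45 to 65 mm), from the hub out to 122 mm from the axis. The space below the arms is free but for the base disc (radius 55 mm, 10 mm high) and the ioniser's base bar (30 mm wide, 8 mm high).
- bottle_cup (a point): Centre of the inner floor (z = 54 mm) of the cup that carries the amber bottle, 140 mm from the axis at the end of an arm; it turns with the carousel. The cups are round, grey, 44 mm in outer diameter, z = 50 to 66 mm.
- weight_cup (a point): Same point of the cup that carries the small steel weight (the next arm counterclockwise from above).
- empty_cup (a point): Same point of the empty cup, on the third arm.
- bottle: Small amber weighing bottle with a white cap, diameter 32 mm, 46 mm tall, about 50 g, loose, standing upright in its cup with about 2.5 mm play; its top is at z = 100 mm. Origin: centre of its underside.
- weight: Small steel weight with a knob, diameter 32 mm, 32 mm tall, loose, standing in the cup of another arm with about 2.5 mm play. Origin: centre of its underside.
- station (a point): Where the bottle must stand: the point 140 mm from the carousel's axis, straight in front of the nozzle, at the height of the cup floor (z = 54 mm). Fixed to the ioniser.
- nozzle (a point): Mouth of the ioniser's short round black nozzle (diameter 24 mm), at z = 78 mm, 173 mm from the carousel's axis, pointing level at that axis. It sticks out of the ioniser, a fixed white box 90 mm wide, 75 mm deep and 105 mm tall, on the far side of the carousel or to one side, whose front is 195 mm from the axis.
- start (a joint): Round grey start button, diameter 36 mm, on a small fixed white housing on the bench, left or right of the carousel on the near side. Value = travel in m: 0 up, 0.006 fully down. Spring-loaded, about 4 N to push it fully down; it comes back up when released.
- start_top (a point): Centre of the upper face of the start button, which faces up.
- beaker: Bystander: loose white open beaker, diameter 60 mm, 75 mm tall, on the bench, on the near side of the carousel, on the other side from the button. Origin: centre of its underside.
- reagent: Bystander: loose white bottle, diameter 60 mm, 120 mm tall, on the bench to the right (-y). Origin: centre of its underside.
- big_weight: Bystander: loose steel weight with a knob, diameter 44 mm, 64 mm tall, on the bench to the left (+y). Origin: centre of its underside.

How it is judged:
By the outcome, as a careful person would: the job done as asked, in the order asked, and still so for the second after the job is handed in, with the robot touching nothing.
It also fails if it takes over 58 s, if anything falls off the work surface, if the arm or the gripper's body presses on something with over 40 N, if the wrist force passes 120 N, or if a joint passes its speed limit or range.

## Working session

There is one attempt and no reset: what is moved stays moved. The work goes in short steps, Python scripts to look and compute and a shell command to move; the robot and the scene stay as the last step left them, time stands still between calls to the robot, and variables do not carry over. Pictures are saved under pics/ and viewed, and the job is handed in when it is done.

```bash
mkdir -p pics; ls
cat > h.py <<'E'
import numpy as np, cv2
from workcell import get_state, vision, workorder, silhouettes, tip_of
def save(p,n): cv2.imwrite('pics/'+n, p['pixels'][:,:,::-1])
def world(p,px,z=None):
    """pixel -> world at plane z (or by depth)"""
    K=p['mtx'];T=p['T'];u,v=px
    d=np.array([(u-K[0,2])/K[0,0],-(v-K[1,2])/K[1,1],-1.])
    if z is None:
        dep=p['depth'][int(round(v)),int(round(u))]; return T[:3,:3]@(d*dep)+T[:3,3]
    D=T[:3,:3]@d;o=T[:3,3]
    return o+D*(z-o[2])/D[2]
E
python3 - <<'E'
from h import *
s=get_state();print(s)
zs=dict(hub=.065,bottle_cup=.054,weight_cup=.054,empty_cup=.054,station=.054,nozzle=.078,start_top=None,beaker=0,reagent=0,big_weight=0,bottle=.054)
for c in('top','scene'):
    p=vision.read_camera(c);save(p,c+'1.png');print(c,p['T'].round(3).tolist(),{k:p[k] for k in p if k not in('pixels','depth','T')})
    for n,z in zs.items():
        r=tip_of(p,n)
        for q in r[:2]: print(n,round(q['confidence'],2),np.round(q['location'],1),world(p,q['location'],z).round(4), world(p,q['location']).round(4))
print(get_state()['clock'])
E
```

```text
pics
{'clock': 0.0, 'joint_pos': array([-1.39661991e+00,  3.14025896e-01,  4.49717777e-02,  1.30361433e+00,
       -2.78556905e-06,  1.43119241e+00]), 'qvel': array([-7.24000762e-04, -1.17458381e-03,  6.74449879e-04, -4.25737232e-04,
        1.20796850e-04,  6.09306976e-06]), 'tau': array([-2.81224638e-03, -4.80634654e+01,  2.98529148e+01,  1.94661407e-02,
       -2.17768870e-04, -1.48456053e-05]), 'tcp_pos': array([ 0.17737426, -0.54641056,  0.23039144]), 'orientation': array([-9.35895568e-04,  9.87717529e-01,  1.56247263e-01, -1.75727250e-05]), 'wrist_force': array([0.87820026, 0.5033777 , 1.24532578]), 'ft_torque': array([-0.0111584 ,  0.00832623, -0.01167878]), 'finger_gap': 0.08551973731214532}
top [[0.02, 0.98, -0.197, 0.35], [-1.0, 0.021, 0.005, 0.015], [0.009, 0.197, 0.98, 1.236], [0.0, 0.0, 0.0, 1.0]] {'mtx': array([[469.14769866,   0.        , 316.56213   ],
       [  0.        , 469.14769866, 250.77896154],
       [  0.        ,   0.        ,   1.        ]]), 'shot': 1}
hub 0.97 [316.2 254.3] [0.5763 0.0099 0.065 ] [0.5751 0.01   0.0714]
bottle_cup 0.8 [336.8 310. ] [ 0.43
[... 1197 characters left out ...]
_cup 0.61 [348.1 228.9] [ 0.4427 -0.028   0.054 ] [ 0.4488 -0.0206  0.0602]
weight_cup 0.95 [249.2 250.9] [ 0.6703 -0.0935  0.054 ] [ 0.6755 -0.0832  0.062 ]
empty_cup 0.75 [329.6 289.3] [0.6113 0.1214 0.054 ] [0.6104 0.1202 0.0528]
station 0.71 [244.4 259.1] [ 0.6942 -0.0732  0.054 ] [ 0.6617 -0.1389  0.0016]
nozzle 0.79 [226.5 254.1] [ 0.7301 -0.0822  0.078 ] [ 0.733  -0.0758  0.0829]
start_top 0.5 [292.7 189.9] [ 0.4086 -0.3091  0.0237] [ 0.4086 -0.3091  0.0237]
beaker 0.87 [454.4 319.2] [0.4318 0.2958 0.    ] [0.4495 0.3088 0.0192]
reagent 0.78 [188.2 205.4] [ 0.6561 -0.4504  0.    ] [ 0.667  -0.4217  0.0173]
big_weight 0.88 [443.2 429.8] [0.6436 0.4634 0.    ] [0.663  0.4772 0.0302]
1.2
```

View pics/top1.png

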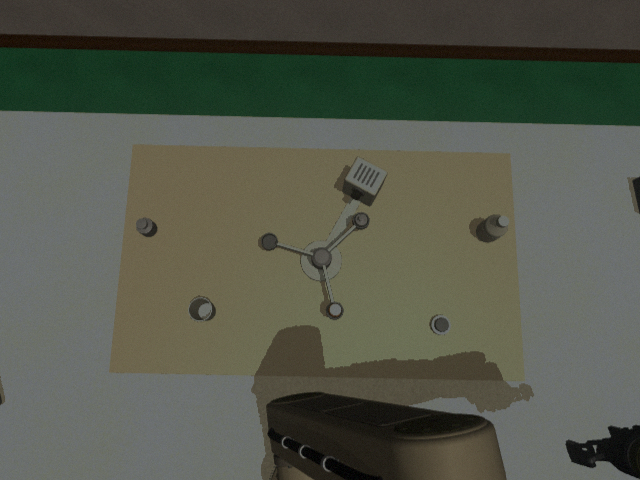

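View pics/scene1.png

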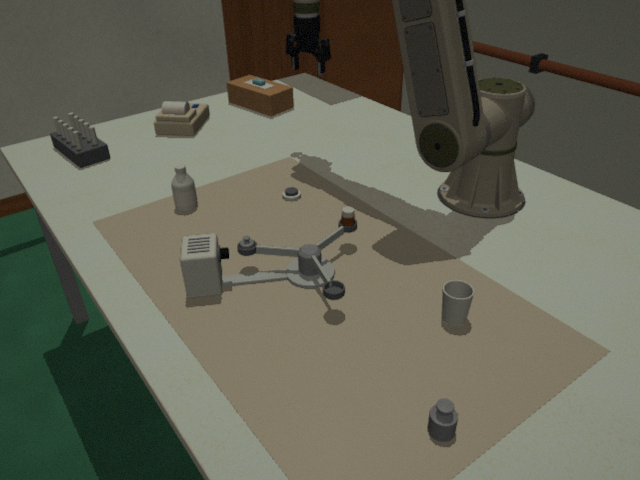

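Top view: the hub is at about (321,257), the bottle arm points near at (335,310), the weight cup is at (361,220), the empty cup at (269,241) and the ioniser at (365,180). The button is at (440,324), so it is on the right. Next I'll fit the geometry from depth.

```bash
cat > fit.py <<'E'
from h import *
from scipy.optimize import minimize, least_squares
def cloud(p):
    K=p['mtx'];T=p['T'];d=p['depth'];v,u=np.nonzero(d>0);z=d[v,u]
    P=np.c_[(u-K[0,2])/K[0,0]*z,-(v-K[1,2])/K[1,1]*z,-z]@T[:3,:3].T+T[:3,3]
    return P,p['pixels'][v,u]
def fitcar(P,c0=(.575,.0),b0=np.radians(-168)):
    # points of arms/hub/cup rims, height 58..72
    m=(P[:,2]>.056)&(P[:,2]<.072)&(np.hypot(P[:,0]-c0[0],P[:,1]-c0[1])<.168)
    Q=P[m,:2]
    def cost(x):
        d=Q-x[:2];r=np.hypot(*d.T);best=np.maximum(r-.026,0)
        for k in range(3):
            a=x[2]+k*2*np.pi/3;e=np.array([np.cos(a),np.sin(a)])
            s=d@e;t=d@[-e[1],e[0]]
            arm=np.hypot(np.maximum(np.maximum(-s,s-.122),0),t) # centreline distance
            cup=np.maximum(np.hypot(s-.14,t)-.022,0)
            best=np.minimum(best,np.minimum(arm,cup))
        return np.minimum(best,.012)
    r=minimize(lambda x:np.sum(cost(x)**2),[*c0,b0],method='Nelder-Mead',options=dict(xatol=1e-5,fatol=1e-10,initial_simplex=np.array([[*c0,b0],[c0[0]+.01,c0[1],b0],[c0[0],c0[1]+.01,b0],[*c0,b0+.1]])))
    return r.x,len(Q),np.sqrt(r.fun/len(Q))
def fitbox(P):
    m=(abs(P[:,2]-.105)<.006)&(P[:,0]>.7)&(abs(P[:,1])<.25)
    Q=(P[m,:2]*1000).astype(np.float32)
    return cv2.minAreaRect(Q),Q.mean(0),len(Q)
E
python3 - <<'E'
from fit import *
for c in('top','scene'):
    p=vision.read_camera(c);P,C=cloud(p)
    x,n,e=fitcar(P);print(c,'hub',x[:2].round(4),'bottle deg',np.degrees(x[2]).round(2),n,e)
    (ctr,sz,a),mean,k=fitbox(P);ctr=np.array(ctr)/1000;print('box',ctr,mean,sz,a,k,'dir',np.degrees(np.arctan2(*(ctr-x[:2])[::-1])), 'dist',np.hypot(*(ctr-x[:2])))
    m=(P[:,2]>.015)&(P[:,2]<.06)&(np.hypot(P[:,0]-.406,P[:,1]+.312)<.05);Q=P[m];print('btn',np.percentile(Q[:,2],[5,50,90,98]).round(4),Q[Q[:,2]>.018].mean(0),cv2.minAreaRect((Q[:,:2]*1000).astype(np.float32)))
    for nme in('bottle','start','hub'):
        for q in silhouettes(p,nme)[:1]: print(nme,q['location'],q['confidence'],world(p,q['location']).round(4))
E
```

```text
top hub [ 0.5712 -0.0028] bottle deg -165.62 1024 0.001494560440064893
box [ 0.77539648 -0.11109746] [ 775.02856 -111.2726 ] (89.75685119628906, 77.91300201416016) 61.977027893066406 959 dir -27.945163281308005 dist 0.2311392961642719
btn [0.016  0.0224 0.0253 0.0267] [ 0.40877044 -0.31494336  0.02261588] ((405.3380432128906, -315.19854736328125), (40.99842071533203, 42.3265495300293), 66.37995910644531)
start [442.2, 322.8] 0.57 [ 0.4126 -0.3175  0.0214]
hub [319.8, 249.5] 0.72 [0.5881 0.0011 0.0692]
scene hub [ 0.5736 -0.0022] bottle deg -165.68 1350 0.0017102724818303591
box [ 0.77817273 -0.11153201] [ 779.768    -106.515915] (92.36066436767578, 74.61028289794922) 62.53593444824219 909 dir -28.130835201887233 dist 0.23197056307701436
btn [0.0158 0.0219 0.0245 0.0262] [ 0.41211099 -0.31388181  0.02220457] ((409.67132568359375, -314.0551452636719), (33.37591552734375, 33.90310287475586), 45.5955924987793)
bottle [346.5, 216.0] 0.57 [ 0.4466 -0.0297  0.0899]
start [293.3, 191.4] 0.46 [ 0.41   -0.3043  0.0216]
hub [312.4, 255.0] 0.56 [0.5778 0.0172 0.0646]
```

Fit: hub at (0.572, -0.0025), bottle arm at -165.6° and nozzle direction at -28.0°, so it needs about +137.6° CCW. I'll push the empty arm (74.4°) with closed fingers. First I'll turn the tool so that tool x is world y and tool y is world x, and close the hand.

```bash
python3 -m inch '[[0,0,0,0,0,-8,0],[0,0,0,0,0,-8,0],[0,0,0,0,0,-8,0],[0,0,0,0,0,-8,0],[0,0,0,0,0,-8,0]]' 40; python3 -m inch '[[0,0,0,0,0,-8,0],[0,0,0,0,0,-8,0],[0,0,0,0,0,-8,0],[0,0,0,0,0,-8,0],[0,0,0,0,0,0,0]]'
python3 -m inch '[[3.75,2.82,0,0,0,0,0],[3.75,2.82,0,0,0,0,0],[3.75,2.82,0,0,0,0,0],[3.75,2.82,0,0,0,0,0],[3.75,2.82,0,0,0,0,0]]'
```

```text
clock: 2.1
tcp_pos: [0.1775, -0.547, 0.2313]
orientation: [0.0, 0.873, 0.487, -0.0]
wrist_force: [0.1, 0.6, 0.1]
finger_gap: 0.0124
clock: 2.6
tcp_pos: [0.1775, -0.547, 0.2314]
orientation: [0.0, 0.707, 0.707, -0.0]
wrist_force: [-0.2, 0.9, 0.7]
finger_gap: -0.0003
clock: 3.1
tcp_pos: [0.3193, -0.358, 0.2315]
orientation: [0.0, 0.709, 0.705, -0.0]
wrist_force: [0.8, -0.1, 0.1]
finger_gap: -0.0004
```

```bash
python3 -m inch '[[3.75,2.82,0,0,0,0,0],[3.75,2.82,0,0,0,0,0],[3.75,2.82,0,0,0,0,0],[3.75,2.82,0,0,0,0,0],[3.75,2.82,0,0,0,0,0]]'; python3 -m inch '[[3.75,2.82,0,0,0,0,0],[3.75,2.82,0,0,0,0,0],[3.75,2.82,0,0,0,0,0],[3.75,2.82,0,0,0,0,0],[3.75,2.82,0,0,0,0,0]]'
python3 -m inch '[[3.75,2.6,0,0,0,0,0],[0,0,0,0,0,0,0]]'
```

```text
clock: 3.6
tcp_pos: [0.4606, -0.1704, 0.2316]
orientation: [0.0, 0.709, 0.706, 0.0]
wrist_force: [0.5, 0.6, 0.6]
finger_gap: 0.0001
clock: 4.1
tcp_pos: [0.6017, 0.0172, 0.2314]
orientation: [0.0, 0.709, 0.706, 0.0]
wrist_force: [0.4, -1.2, -0.8]
finger_gap: -0.0002
clock: 4.3
tcp_pos: [0.6289, 0.0574, 0.23]
orientation: [-0.0, 0.706, 0.708, 0.001]
wrist_force: [0.6, 0.9, 0.3]
finger_gap: 0.0
```

Run:
```python
from h import *
s=get_state();print(s['tcp_pos'],s['orientation'],s['joint_pos'].round(2))
p=vision.read_camera('scene');save(p,'scene2.png')
```

```text
[0.62891724 0.05743578 0.23003348] [-2.93761334e-04  7.06488706e-01  7.07723991e-01  6.12554265e-04] [-0.04  0.43  0.21  1.35  0.    1.53]
```

View pics/scene2.png

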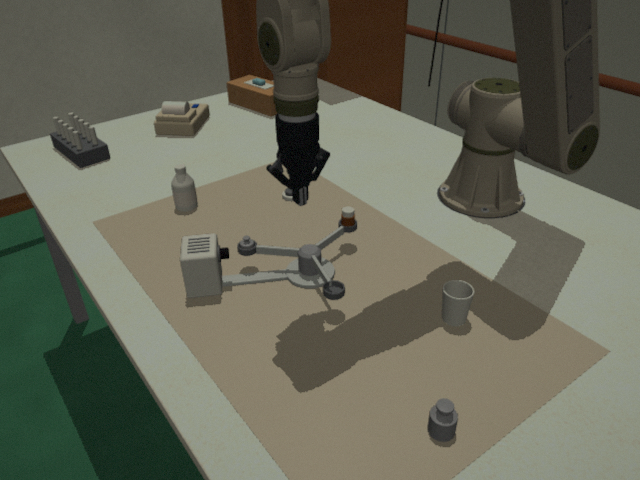

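```bash
python3 -m inch '[[0,0,4.5,0,0,0,0],[0,0,4.5,0,0,0,0],[0,0,4.5,0,0,0,0],[0,0,3.2,0,0,0,0],[0,0,1.5,0,0,0,0]]'; python3 -m inch '[[0,0,0,0,0,0,0]]'
python3 - <<'E'
import numpy as np
c=np.array([.572,-.0025])
for a in range(44,216,6):
    p=c+.082*np.array([np.cos(np.radians(a)),np.sin(np.radians(a))]);print(a,p.round(4))
E
```

```text
clock: 4.85
tcp_pos: [0.6233, 0.0515, 0.0457]
orientation: [-0.002, 0.709, 0.705, -0.002]
wrist_force: [-1.0, -0.4, 0.4]
finger_gap: 0.0001
clock: 4.95
tcp_pos: [0.6236, 0.0516, 0.0464]
orientation: [-0.002, 0.708, 0.706, -0.002]
wrist_force: [-0.5, 0.0, 0.4]
finger_gap: 0.0002
44 [0.631  0.0545]
50 [0.6247 0.0603]
56 [0.6179 0.0655]
62 [0.6105 0.0699]
68 [0.6027 0.0735]
74 [0.5946 0.0763]
80 [0.5862 0.0783]
86 [0.5777 0.0793]
92 [0.5691 0.0795]
98 [0.5606 0.0787]
104 [0.5522 0.0771]
110 [0.544  0.0746]
116 [0.5361 0.0712]
122 [0.5285 0.067 ]
128 [0.5215 0.0621]
134 [0.515  0.0565]
140 [0.5092 0.0502]
146 [0.504  0.0434]
152 [0.4996 0.036 ]
158 [0.496  0.0282]
164 [0.4932 0.0201]
170 [0.4912 0.0117]
176 [0.4902 0.0032]
182 [ 0.49   -0.0054]
188 [ 0.4908 -0.0139]
194 [ 0.4924 -0.0223]
200 [ 0.4949 -0.0305]
206 [ 0.4983 -0.0384]
212 [ 0.5025 -0.046 ]
```

```bash
python3 -m inch '[[0.44,-0.2,0,0,0,0,0],[0.44,-0.26,0,0,0,0,0],[0.4,-0.3,0,0,0,0,0],[0.3,-0.32,0,0,0,0,0],[0.25,-0.35,0,0,0,0,0]]'; python3 -m inch '[[0.2,-0.4,0,0,0,0,0],[0.18,-0.4,0,0,0,0,0],[0.16,-0.4,0,0,0,0,0],[0.14,-0.4,0,0,0,0,0],[0.12,-0.4,0,0,0,0,0]]'
```

```text
clock: 5.45
tcp_pos: [0.6124, 0.0717, 0.05]
orientation: [0.0, 0.707, 0.707, 0.0]
wrist_force: [0.8, -0.1, -0.8]
finger_gap: 0.0002
clock: 5.95
tcp_pos: [0.5922, 0.0792, 0.0493]
orientation: [0.0, 0.707, 0.707, 0.0]
wrist_force: [1.1, -1.1, -0.2]
finger_gap: -0.0003
```

```bash
python3 -m inch '[[0.03,-0.42,0,0,0,0,0],[0.03,-0.42,0,0,0,0,0],[0,-0.42,0,0,0,0,0],[0,-0.43,0,0,0,0,0],[-0.02,-0.43,0,0,0,0,0]]'; python3 -m inch '[[-0.03,-0.43,0,0,0,0,0],[-0.05,-0.42,0,0,0,0,0],[-0.08,-0.42,0,0,0,0,0],[-0.1,-0.41,0,0,0,0,0],[-0.12,-0.41,0,0,0,0,0]]'
python3 - <<'E'
from h import *
s=get_state();print(s['tcp_pos'],s['wrist_force'])
p=vision.read_camera('scene');save(p,'scene3.png')
p=vision.read_camera('top');save(p,'top3.png')
E
```

```text
clock: 6.45
tcp_pos: [0.5709, 0.0796, 0.0493]
orientation: [0.0, 0.707, 0.707, 0.0]
wrist_force: [1.2, -1.4, 0.1]
finger_gap: 0.0002
clock: 6.95
tcp_pos: [0.55, 0.0757, 0.0493]
orientation: [0.0, 0.707, 0.707, 0.0]
wrist_force: [0.7, -0.3, 0.3]
finger_gap: -0.0001
[0.55000637 0.07574956 0.04928795] [ 0.68741968 -0.29598454  0.30354069]
```

View pics/scene3.png

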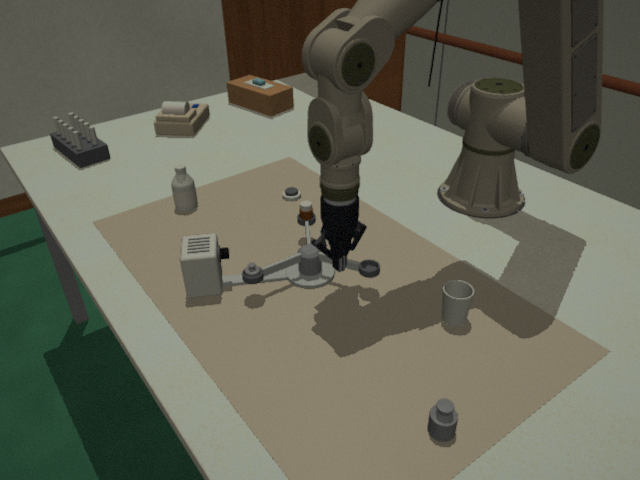

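View pics/top3.png

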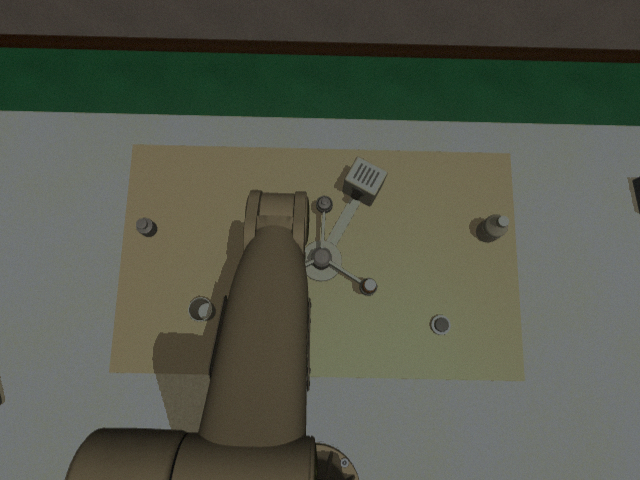

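The carousel follows the finger: the empty cup is now at (370,268) and the bottle, still upright, at (307,212). I'll carry on along the arc.

```bash
python3 -m inch '[[-0.14,-0.4,0,0,0,0,0],[-0.16,-0.39,0,0,0,0,0],[-0.18,-0.38,0,0,0,0,0],[-0.2,-0.37,0,0,0,0,0],[-0.22,-0.36,0,0,0,0,0]]'; python3 -m inch '[[-0.24,-0.35,0,0,0,0,0],[-0.26,-0.34,0,0,0,0,0],[-0.28,-0.32,0,0,0,0,0],[-0.29,-0.31,0,0,0,0,0],[-0.31,-0.29,0,0,0,0,0]]'
python3 - <<'E'
from fit import *
p=vision.read_camera('scene');P,C=cloud(p)
x,n,e=fitcar(P,(.5725,-.0025),np.radians(-88));print(x[:2],np.degrees(x[2]),n,e)
p=vision.read_camera('top');P,C=cloud(p)
x,n,e=fitcar(P,(.5725,-.0025),np.radians(-88));print(x[:2],np.degrees(x[2]),n,e)
E
```

```text
clock: 7.55
tcp_pos: [0.5311, 0.0666, 0.0494]
orientation: [0.0, 0.707, 0.707, 0.0]
wrist_force: [2.3, 0.0, -0.1]
finger_gap: 0.0002
clock: 8.05
tcp_pos: [0.5149, 0.0528, 0.0493]
orientation: [-0.0, 0.707, 0.707, 0.0]
wrist_force: [1.2, 0.5, -0.7]
finger_gap: 0.0003
[ 0.57357337 -0.00196658] -93.16621825265383 1373 0.0032597555404299244
[ 0.57149264 -0.00183775] -92.90286787148193 456 0.001373030109087817
```

```bash
python3 -m inch '[[-0.31,-0.28,0,0,0,0,0],[-0.32,-0.27,0,0,0,0,0],[-0.34,-0.25,0,0,0,0,0],[-0.35,-0.23,0,0,0,0,0],[-0.36,-0.21,0,0,0,0,0]]'; python3 -m inch '[[-0.37,-0.19,0,0,0,0,0],[-0.38,-0.17,0,0,0,0,0],[-0.39,-0.15,0,0,0,0,0],[-0.4,-0.13,0,0,0,0,0],[-0.4,-0.11,0,0,0,0,0]]'; python3 -m inch '[[-0.41,-0.09,0,0,0,0,0],[-0.41,-0.07,0,0,0,0,0],[-0.42,-0.05,0,0,0,0,0],[-0.42,-0.03,0,0,0,0,0],[-0.42,0,0,0,0,0,0]]'
python3 - <<'E'
from fit import *
for c in('scene','top'):
    p=vision.read_camera(c);save(p,c+'4.png');P,C=cloud(p)
    x,n,e=fitcar(P,(.5725,-.0025),np.radians(-48));print(x[:2],np.degrees(x[2]),n,e)
E
```

```text
clock: 8.65
tcp_pos: [0.5027, 0.036, 0.0493]
orientation: [0.0, 0.707, 0.707, 0.0]
wrist_force: [1.5, 1.4, -0.4]
finger_gap: -0.0003
clock: 9.15
tcp_pos: [0.495, 0.0165, 0.0492]
orientation: [-0.0, 0.707, 0.707, -0.0]
wrist_force: [1.3, 2.3, -0.7]
finger_gap: -0.0002
clock: 9.65
tcp_pos: [0.4928, -0.0043, 0.0493]
orientation: [-0.0, 0.707, 0.707, -0.0]
wrist_force: [-0.0, 2.8, -0.1]
finger_gap: -0.0
[ 0.57338581 -0.00144562] -48.48920095794528 1272 0.003187549528446991
[ 0.57151036 -0.00159563] -47.23405706524669 288 0.0013892156645009552
```

View pics/scene4.png

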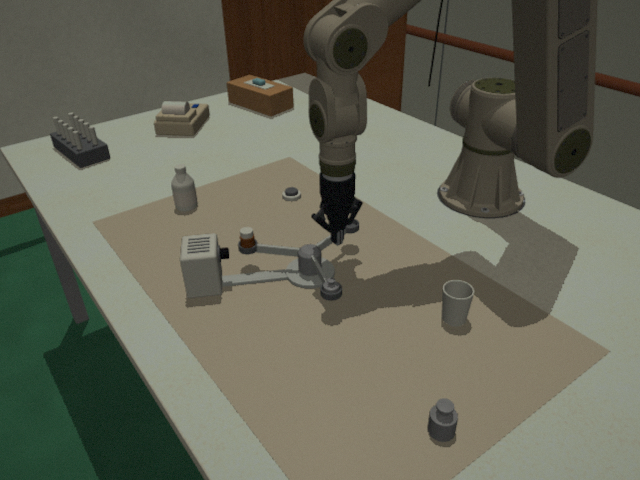

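```bash
python3 -m inch '[[-0.33,0.02,0,0,0,0,0],[-0.33,0.03,0,0,0,0,0],[-0.33,0.05,0,0,0,0,0],[-0.33,0.06,0,0,0,0,0],[-0.3,0.06,0,0,0,0,0]]';python3 -m inch '[[0,0,0,0,0,0,0]]'
python3 - <<'E'
from fit import *
for c in('scene','top'):
    p=vision.read_camera(c);save(p,c+'5.png');P,C=cloud(p)
    x,n,e=fitcar(P,(.5725,-.0025),np.radians(-35));print(x[:2],np.degrees(x[2]),n,e)
    Q=P[(P[:,2]>.085)&(P[:,2]<.11)&(np.hypot(P[:,0]-.69,P[:,1]+.08)<.05)&(np.hypot(*(P[:,:2]-[.5725,-.0025]).T)<.16)]
    print('bottle',Q.mean(0),len(Q))
E
```

```text
clock: 10.25
tcp_pos: [0.4951, -0.0204, 0.0493]
orientation: [-0.0, 0.707, 0.707, -0.0]
wrist_force: [0.6, 3.1, 0.5]
finger_gap: -0.0001
clock: 10.35
tcp_pos: [0.4951, -0.0209, 0.0492]
orientation: [0.0, 0.707, 0.707, -0.0]
wrist_force: [-0.3, -0.0, 0.3]
finger_gap: 0.0001
[ 0.57296648 -0.00141552] -35.378820834081566 1225 0.0031069231284574857
bottle [ 0.68970375 -0.07862647  0.09606174] 160
[ 0.57181806 -0.00420742] -34.30362290030885 327 0.0015386245584011963
bottle [ 0.68534712 -0.08191676  0.09874569] 122
```

View pics/top5.png

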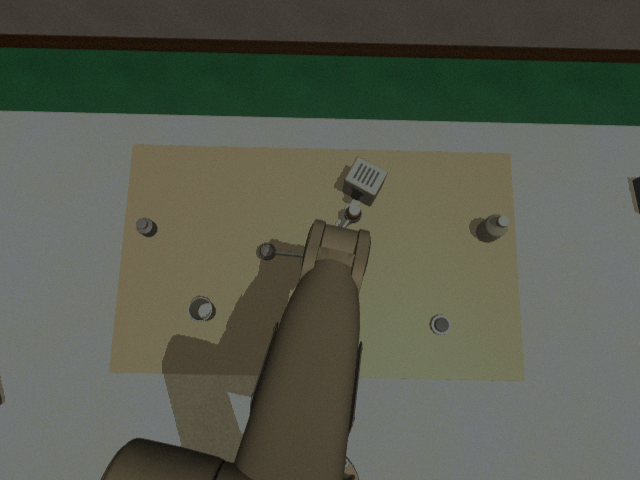

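```bash
python3 -m inch '[[-0.17,0.04,0,0,0,0,0],[-0.17,0.04,0,0,0,0,0],[-0.16,0.05,0,0,0,0,0],[-0.16,0.05,0,0,0,0,0],[0,0,0,0,0,0,0]]'; python3 -m inch '[[1,-0.3,0,0,0,0,0],[2.5,-2,0,0,0,0,0],[4,-1,-1,0,0,0,0],[4.8,0,-1,0,0,0,0],[4.8,0,-1,0,0,0,0]]'; python3 -m inch '[[4.8,0,-1,0,0,0,0],[0,0,0,0,0,0,0]]'
python3 - <<'E'
from fit import *
for c in('scene','top'):
    p=vision.read_camera(c);save(p,c+'6.png');P,C=cloud(p)
    x,n,e=fitcar(P,(.5725,-.0025),np.radians(-30));print(x[:2],np.degrees(x[2]),n,e)
    (ctr,sz,a),mean,k=fitbox(P);ctr=np.array(ctr)/1000;print(sz,a,'dir',np.degrees(np.arctan2(*(ctr-x[:2])[::-1])))
E
```

```text
clock: 10.95
tcp_pos: [0.497, -0.0271, 0.0493]
orientation: [0.0, 0.707, 0.707, -0.0]
wrist_force: [-0.3, 0.9, -0.3]
finger_gap: 0.0002
clock: 11.45
tcp_pos: [0.463, 0.1457, 0.0797]
orientation: [0.0, 0.708, 0.706, -0.0]
wrist_force: [1.6, 1.1, 0.5]
finger_gap: -0.0
clock: 11.65
tcp_pos: [0.4644, 0.1977, 0.0909]
orientation: [0.001, 0.705, 0.71, 0.002]
wrist_force: [-0.0, -0.1, -0.9]
finger_gap: -0.0001
[ 0.57342589 -0.00219614] -30.036301228270535 1373 0.001699422210423897
(94.24198150634766, 129.54159545898438) 64.28679656982422 dir -28.67393099159651
[ 0.57145573 -0.00285479] -29.98420532391589 1024 0.0015034453086599643
(89.70704650878906, 127.57125091552734) 61.7063102722168 dir -27.88089869758745
```

View pics/top6.png

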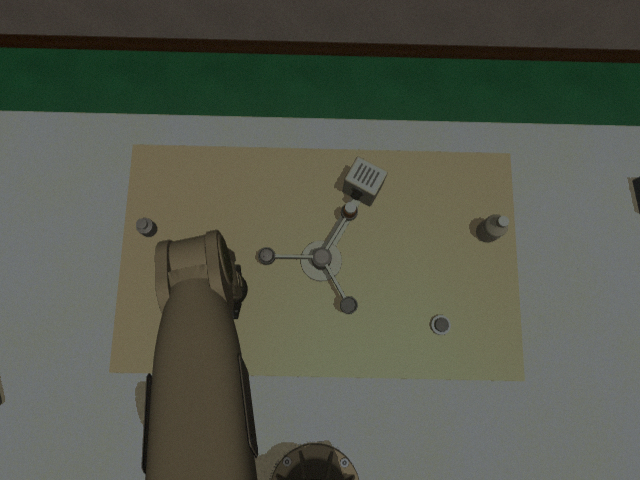

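The bottle arm is at -30.0° in both cameras, against a nozzle direction of about -28.0°. I'll return along the same path and push 2° more.

```bash
python3 -m inch '[[-4.8,0,1,0,0,0,0],[-4.8,0,1,0,0,0,0],[-4.8,0,1,0,0,0,0],[-4,1,1,0,0,0,0],[-2.5,2,0,0,0,0,0]]'; python3 -m inch '[[0,0,0,0,0,0,0]]'; python3 -m inch '[[-0.3,0.1,0,0,0,0,0],[-0.3,0.1,0,0,0,0,0],[-0.2,0.05,0,0,0,0,0],[0,0,0,0,0,0,0]]'
```

```text
clock: 12.25
tcp_pos: [0.4903, -0.0205, 0.0474]
orientation: [-0.002, 0.709, 0.705, -0.002]
wrist_force: [1.2, 0.2, -0.7]
finger_gap: -0.0
clock: 12.35
tcp_pos: [0.4955, -0.0218, 0.049]
orientation: [0.001, 0.71, 0.704, -0.0]
wrist_force: [-0.3, 0.5, -0.4]
finger_gap: -0.0002
clock: 12.75
tcp_pos: [0.496, -0.0244, 0.0493]
orientation: [-0.0, 0.707, 0.707, -0.0]
wrist_force: [-0.6, -0.1, 0.1]
finger_gap: -0.0
```

```bash
python3 -m inch '[[-0.14,0.05,0,0,0,0,0],[-0.14,0.05,0,0,0,0,0],[-0.13,0.05,0,0,0,0,0],[-0.13,0.05,0,0,0,0,0],[0,0,0,0,0,0,0]]'; python3 -m inch '[[1,-0.3,0,0,0,0,0],[2.5,-2,0,0,0,0,0],[4,-1,-1,0,0,0,0],[4.8,0,-1,0,0,0,0],[4,0,-2,0,0,0,0]]'; python3 -m inch '[[2,0,-3,0,0,0,0],[0,0,0,0,0,0,0]]'
cat > chk.py <<'E'
from fit import *
import sys
for c in('scene','top'):
    p=vision.read_camera(c);save(p,c+sys.argv[1]+'.png');P,C=cloud(p)
    x,n,e=fitcar(P,(.5725,-.0025),np.radians(-30));print(x[:2],np.degrees(x[2]),n,e)
    P=P[np.hypot(*(P[:,:2]-x[:2]).T)>.188]
    (ctr,sz,a),mean,k=fitbox(P);ctr=np.array(ctr)/1000;print(sz,a,'dir',np.degrees(np.arctan2(*(ctr-x[:2])[::-1])))
E
python3 chk.py 7
```

```text
clock: 13.25
tcp_pos: [0.4985, -0.0301, 0.0493]
orientation: [0.0, 0.707, 0.707, 0.0]
wrist_force: [1.0, 0.7, 0.5]
finger_gap: 0.0001
clock: 13.75
tcp_pos: [0.4634, 0.1345, 0.0887]
orientation: [-0.001, 0.707, 0.707, -0.001]
wrist_force: [0.2, -0.2, 0.4]
finger_gap: 0.0002
clock: 13.95
tcp_pos: [0.4675, 0.156, 0.1229]
orientation: [0.002, 0.706, 0.709, 0.003]
wrist_force: [0.7, 0.3, 0.3]
finger_gap: 0.0
[ 0.57337087 -0.00225944] -27.196681158677873 1374 0.001748387205865598
(95.49365997314453, 74.56755065917969) 62.09587478637695 dir -28.081202316669394
[ 0.57137416 -0.00289177] -27.13935667310545 1008 0.0014526002243130797
(90.05140686035156, 78.33308410644531) 62.67658996582031 dir -27.880122900267107
```

View pics/top7.png

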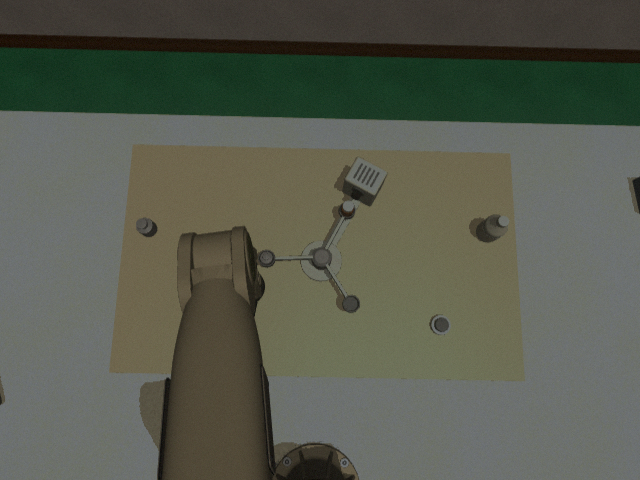

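The arm is now at -27.2° against a target of about -28.0°, a small overshoot of about 0.8°. I'll trim it from the other side of the empty arm, which is on the way to the button.

```bash
python3 -m inch '[[0,0,-4.5,0,0,0,0],[-2,1,-3,0,0,0,0],[-4.7,1,0,0,0,0,0],[-4.7,1,0,0,0,0,0],[-4.7,1,0,0,0,0,0]]'; python3 -m inch '[[-4.7,1,0,0,0,0,0],[-1.5,0.2,0,0,0,0,0],[0,0,0,0,0,0,0],[0,0,0,0,0,0,0]]'
```

```text
clock: 14.55
tcp_pos: [0.5046, -0.0105, 0.1933]
orientation: [-0.0, 0.708, 0.707, -0.001]
wrist_force: [1.9, 0.8, -0.5]
finger_gap: 0.0001
clock: 14.95
tcp_pos: [0.5162, -0.0702, 0.1932]
orientation: [-0.001, 0.708, 0.706, -0.0]
wrist_force: [-0.9, 0.9, -0.1]
finger_gap: -0.0
```

```bash
python3 -m inch '[[0,0.2,4,0,0,0,0],[0,0,4,0,0,0,0],[0,0,3.4,0,0,0,0],[0,0,2,0,0,0,0],[0,0,1,0,0,0,0]]'; python3 -m inch '[[0,0,0,0,0,0,0],[0,0,0,0,0,0,0]]'
```

```text
clock: 15.45
tcp_pos: [0.517, -0.0679, 0.0479]
orientation: [-0.002, 0.706, 0.708, -0.001]
wrist_force: [0.3, 0.0, -0.1]
finger_gap: -0.0003
clock: 15.65
tcp_pos: [0.5199, -0.0696, 0.0512]
orientation: [0.0, 0.707, 0.707, 0.0]
wrist_force: [-0.4, -0.4, 1.2]
finger_gap: 0.0002
```

```bash
python3 -m inch '[[0.3,-0.18,0,0,0,0,0],[0.3,-0.18,0,0,0,0,0],[0.2,-0.12,0,0,0,0,0],[0,0,0,0,0,0,0]]'; python3 -m inch '[[0.1,-0.06,0,0,0,0,0],[0.08,-0.05,0,0,0,0,0],[0.07,-0.05,0,0,0,0,0],[0,0,0,0,0,0,0]]'
python3 - <<'E'
from fit import *
p=vision.read_camera('top');save(p,'top8.png');P,C=cloud(p)
x,n,e=fitcar(P,(.5725,-.0025),np.radians(-30));print(x[:2],np.degrees(x[2]),n,e)
E
```

```text
clock: 16.05
tcp_pos: [0.5145, -0.0619, 0.0508]
orientation: [0.0, 0.707, 0.707, 0.0]
wrist_force: [1.2, -0.2, -0.5]
finger_gap: -0.0001
clock: 16.45
tcp_pos: [0.5132, -0.0599, 0.0504]
orientation: [0.0, 0.707, 0.707, 0.0]
wrist_force: [0.3, -1.2, 0.7]
finger_gap: -0.0002
[ 0.57201302 -0.00211289] -27.18200399933556 508 0.0013021977073513979
```

```bash
python3 -m inch '[[0.06,-0.04,0,0,0,0,0],[0.06,-0.04,0,0,0,0,0],[0,0,0,0,0,0,0]]'
cat > ang.py <<'E'
from fit import *
p=vision.read_camera('top');P,C=cloud(p)
x,n,e=fitcar(P,(.5725,-.0025),np.radians(-30));print(x[:2],np.degrees(x[2]),n,e)
E
python3 ang.py
```

```text
clock: 16.8
tcp_pos: [0.5122, -0.0585, 0.0503]
orientation: [0.0, 0.707, 0.707, 0.0]
wrist_force: [1.1, -2.1, 0.9]
finger_gap: 0.0002
[ 0.57106344 -0.0033715 ] -28.88711216727641 501 0.0012240913164851817
```

```bash
python3 -m inch '[[-1,0.6,0,0,0,0,0],[-1.5,0.5,-2,0,0,0,0],[-3,0,-3,0,0,0,0],[-4.5,-1.5,-1,0,0,0,0],[-4.5,-1.5,0,0,0,0,0]]'; python3 -m inch '[[-4.5,-1.5,0,0,0,0,0],[-4.5,-2,0,0,0,0,0],[-2,-1.5,0,0,0,0,0],[0,0,0,0,0,0,0],[0,0,0,0,0,0,0]]'; python3 chk.py 9
```

```text
clock: 17.35
tcp_pos: [0.4945, -0.2057, 0.1123]
orientation: [0.002, 0.707, 0.708, 0.001]
wrist_force: [1.8, -1.0, -0.3]
finger_gap: -0.0004
clock: 17.85
tcp_pos: [0.4426, -0.3139, 0.1099]
orientation: [-0.0, 0.708, 0.706, 0.0]
wrist_force: [0.6, -0.2, 0.4]
finger_gap: 0.0002
[ 0.57345026 -0.0021732 ] -28.997078425548168 1375 0.00165873380305971
(95.96174621582031, 74.22631072998047) 62.092140197753906 dir -28.216281677774006
[ 0.57110742 -0.00284075] -28.87104945028349 1021 0.001466665491914667
(89.76232147216797, 78.41796112060547) 62.116432189941406 dir -27.85718182131147
```

View pics/top9.png

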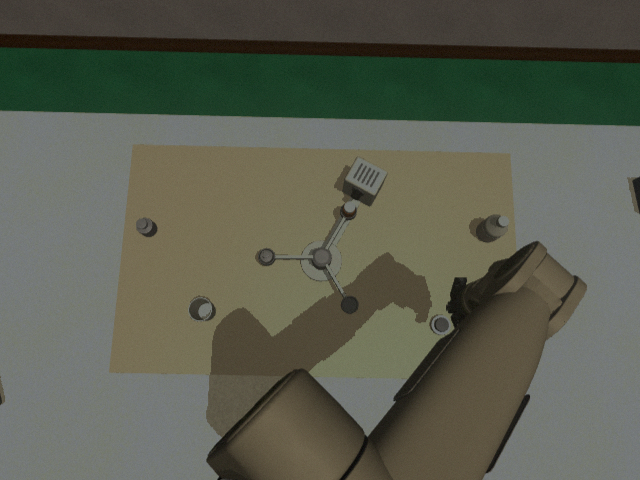

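View pics/scene9.png

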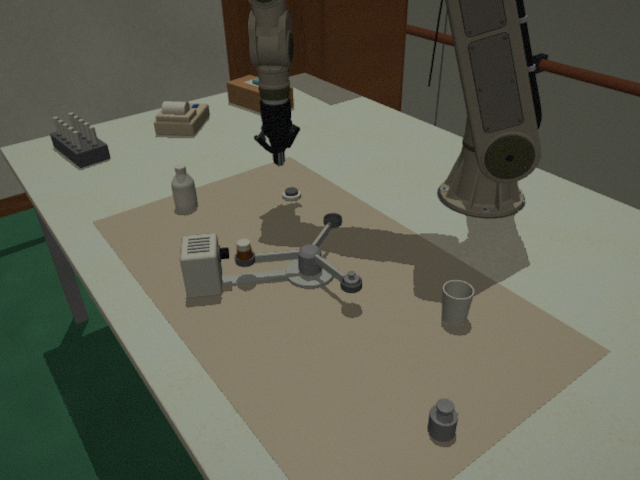

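It now reads -28.9°, so it went 0.9° too far the other way. There is plenty of time, so I'll make one calibrated touch from the CW side. Earlier, tip y = -0.0271 gave -30.0° and -0.0301 gave -27.2°, so I'm aiming for -0.0292.

```bash
python3 -m inch '[[0,0,-4.5,0,0,0,0],[3,0.5,-3.5,0,0,0,0],[4.8,0.7,0,0,0,0,0],[4.8,0.7,0,0,0,0,0],[4.8,0.7,0,0,0,0,0]]'; python3 -m inch '[[4.8,0.7,0,0,0,0,0],[4.8,0.7,0,0,0,0,0],[4.5,0.7,0,0,0,0,0],[0,0,0,0,0,0,0],[0,0,0,0,0,0,0]]'
```

```text
clock: 18.45
tcp_pos: [0.4696, -0.1366, 0.1908]
orientation: [0.001, 0.707, 0.708, 0.0]
wrist_force: [1.3, 0.1, -0.3]
finger_gap: -0.0002
clock: 18.95
tcp_pos: [0.49, 0.0038, 0.1903]
orientation: [0.0, 0.705, 0.709, -0.0]
wrist_force: [-0.0, -0.3, -0.4]
finger_gap: -0.0
```

```bash
python3 -m inch '[[0,0,4,0,0,0,0],[0,0,4,0,0,0,0],[0,0,3.2,0,0,0,0],[0,0,2,0,0,0,0],[0,0,1,0,0,0,0]]'; python3 -m inch '[[-0.7,0.15,0,0,0,0,0],[-0.7,0.15,0,0,0,0,0],[-0.7,0.15,0,0,0,0,0],[0,0,0,0,0,0,0],[0,0,0,0,0,0,0]]'
```

```text
clock: 19.45
tcp_pos: [0.4885, 0.0007, 0.0462]
orientation: [-0.001, 0.708, 0.706, -0.001]
wrist_force: [-0.9, -0.6, 0.7]
finger_gap: 0.0
clock: 19.95
tcp_pos: [0.4954, -0.02, 0.0491]
orientation: [0.001, 0.708, 0.707, 0.0]
wrist_force: [-1.4, 0.1, -0.3]
finger_gap: -0.0001
```

```bash
python3 -m inch '[[-0.3,0.08,0,0,0,0,0],[-0.3,0.08,0,0,0,0,0],[-0.12,0.04,0,0,0,0,0],[0,0,0,0,0,0,0]]'; python3 -m inch '[[-0.08,0.03,0,0,0,0,0],[-0.07,0.03,0,0,0,0,0],[0,0,0,0,0,0,0]]'
```

```text
clock: 20.35
tcp_pos: [0.4968, -0.0268, 0.0483]
orientation: [0.0, 0.707, 0.707, -0.0]
wrist_force: [0.2, 0.5, 0.4]
finger_gap: 0.0002
clock: 20.65
tcp_pos: [0.4972, -0.0281, 0.0482]
orientation: [-0.0, 0.707, 0.707, -0.0]
wrist_force: [-1.0, 0.5, 0.9]
finger_gap: 0.0003
```

```bash
python3 -m inch '[[-0.06,0.03,0,0,0,0,0],[-0.05,0.03,0,0,0,0,0],[0,0,0,0,0,0,0]]'; python3 -m inch '[[1,-0.3,0,0,0,0,0],[2.5,-2,0,0,0,0,0],[4,-1,-1,0,0,0,0],[4.8,0,-2,0,0,0,0],[2,0,-4,0,0,0,0]]';python3 -m inch '[[0,0,-4,0,0,0,0],[0,0,0,0,0,0,0]]'; python3 chk.py 10
```

```text
clock: 20.95
tcp_pos: [0.4977, -0.0291, 0.0482]
orientation: [-0.0, 0.707, 0.707, 0.0]
wrist_force: [-0.2, 2.1, -0.3]
finger_gap: -0.0001
clock: 21.45
tcp_pos: [0.4616, 0.1146, 0.1159]
orientation: [-0.002, 0.706, 0.708, -0.002]
wrist_force: [0.2, -1.0, 0.2]
finger_gap: 0.0002
clock: 21.65
tcp_pos: [0.4682, 0.1135, 0.1629]
orientation: [0.003, 0.706, 0.708, 0.004]
wrist_force: [0.3, -0.6, 0.3]
finger_gap: 0.0006
[ 0.57333187 -0.00227481] -28.44562263457409 1349 0.0017292174853900542
(93.6610336303711, 74.71148681640625) 62.27187728881836 dir -28.318850764734716
[ 0.57137854 -0.0028365 ] -28.361244130239083 905 0.0016003151861204007
(89.96464538574219, 76.19752502441406) 62.33725357055664 dir -27.90960279060901
```

View pics/top10.png

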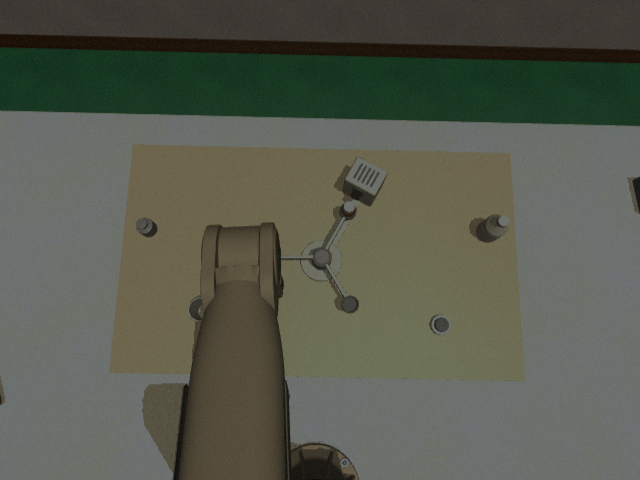

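The arm is within about 0.4° (1 mm at the bottle), so now the button.

```bash
python3 -m inch '[[-4.7,-0.66,0,0,0,0,0],[-4.7,-0.66,0,0,0,0,0],[-4.7,-0.66,0,0,0,0,0],[-4.7,-0.66,0,0,0,0,0],[-4.7,-0.66,0,0,0,0,0]]'; python3 -m inch '[[-4.7,-0.66,0,0,0,0,0],[-4.7,-0.66,0,0,0,0,0],[-4.7,-0.66,0,0,0,0,0],[-4.7,-0.66,0,0,0,0,0],[0,0,0,0,0,0,0]]'; python3 -m inch '[[0,0,0,0,0,0,0]]'
```

```text
clock: 22.25
tcp_pos: [0.4301, -0.1245, 0.156]
orientation: [-0.001, 0.707, 0.707, -0.0]
wrist_force: [1.5, 0.5, -0.7]
finger_gap: 0.0
clock: 22.75
tcp_pos: [0.404, -0.3163, 0.1558]
orientation: [0.0, 0.71, 0.704, -0.001]
wrist_force: [0.7, 0.8, -0.0]
finger_gap: 0.0001
clock: 22.85
tcp_pos: [0.4039, -0.3114, 0.1557]
orientation: [-0.002, 0.708, 0.706, 0.0]
wrist_force: [-0.6, 1.1, -0.1]
finger_gap: -0.0002
```

Shift +4 mm in x and -3 mm in y, then go down to just above the button (top at about 0.024).

```bash
python3 -m inch '[[-0.3,0.4,4,0,0,0,0],[0,0,4,0,0,0,0],[0,0,3,0,0,0,0],[0,0,1,0,0,0,0],[0,0,0,0,0,0,0]]'; python3 -m inch '[[0,0,0.2,0,0,0,0],[0,0,0.2,0,0,0,0],[0,0,0.2,0,0,0,0],[0,0,0.1,0,0,0,0],[0,0,0,0,0,0,0]]'
```

```text
clock: 23.35
tcp_pos: [0.4082, -0.3116, 0.0359]
orientation: [-0.002, 0.707, 0.707, 0.0]
wrist_force: [-0.3, -0.6, 0.9]
finger_gap: -0.0004
clock: 23.85
tcp_pos: [0.4095, -0.3143, 0.0309]
orientation: [0.0, 0.707, 0.707, -0.0]
wrist_force: [0.2, 0.1, -0.5]
finger_gap: -0.0
```

Run:
```python
from fit import *
p=vision.read_camera('scene'); cv2.imwrite('pics/btn1.png',cv2.resize(p['pixels'][130:250,220:380,::-1],(800,600),interpolation=cv2.INTER_CUBIC))
```

```text
(no output)
```

View pics/btn1.png

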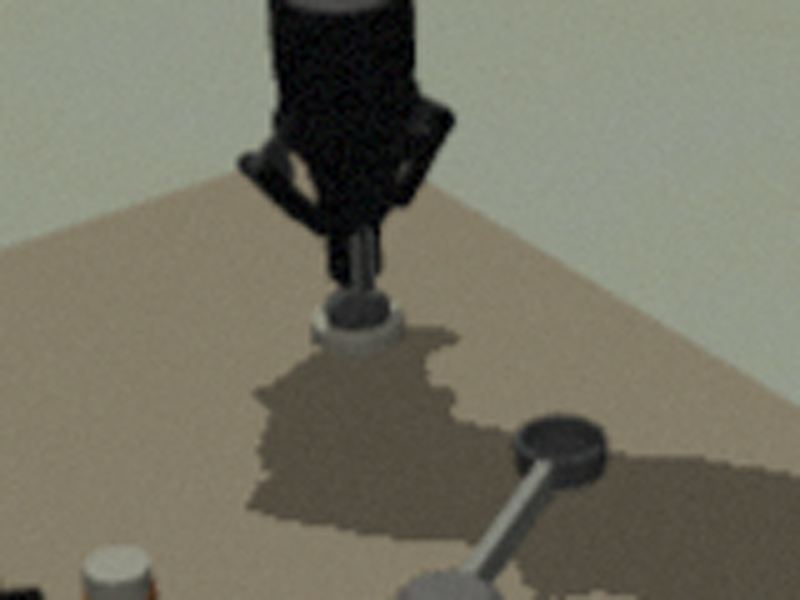

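The tip is centred above the button (358,310 in the crop). Press in small steps.

```bash
python3 -m inch '[[0,0,0.2,0,0,0,0],[0,0,0.2,0,0,0,0],[0,0,0.1,0,0,0,0],[0,0,0,0,0,0,0]]'; python3 -m inch '[[0,0,0.1,0,0,0,0],[0,0,0.1,0,0,0,0],[0,0,0.1,0,0,0,0],[0,0,0,0,0,0,0]]'; python3 -m inch '[[0,0,0.1,0,0,0,0],[0,0,0.1,0,0,0,0],[0,0,0,0,0,0,0]]'
```

```text
clock: 24.3
tcp_pos: [0.4092, -0.3139, 0.0252]
orientation: [-0.0, 0.707, 0.707, -0.0]
wrist_force: [0.6, 1.0, 0.3]
finger_gap: -0.0003
clock: 24.7
tcp_pos: [0.4093, -0.314, 0.0224]
orientation: [-0.0, 0.707, 0.707, -0.0]
wrist_force: [-0.3, -0.0, 1.5]
finger_gap: -0.0001
clock: 25.0
tcp_pos: [0.4094, -0.3141, 0.0206]
orientation: [0.0, 0.707, 0.707, -0.0]
wrist_force: [-0.4, 0.0, 1.7]
finger_gap: -0.0002
```

```bash
python3 -m inch '[[0,0,0.1,0,0,0,0],[0,0,0.1,0,0,0,0],[0,0,0,0,0,0,0]]'; python3 -m inch '[[0,0,0.1,0,0,0,0],[0,0,0,0,0,0,0]]';  python3 -m inch '[[0,0,0.1,0,0,0,0],[0,0,0,0,0,0,0]]'
```

```text
clock: 25.3
tcp_pos: [0.4094, -0.3141, 0.0185]
orientation: [0.0, 0.707, 0.707, -0.0]
wrist_force: [-0.4, 0.8, 2.5]
finger_gap: -0.0001
clock: 25.5
tcp_pos: [0.4094, -0.3142, 0.0175]
orientation: [0.0, 0.707, 0.707, -0.0]
wrist_force: [-0.0, 0.7, 2.8]
finger_gap: -0.0001
clock: 25.7
tcp_pos: [0.4094, -0.3142, 0.0165]
orientation: [0.0, 0.707, 0.707, -0.0]
wrist_force: [-0.0, 0.7, 4.2]
finger_gap: -0.0003
```

```bash
python3 -m inch '[[0,0,0.1,0,0,0,0],[0,0,0,0,0,0,0]]'; python3 -m inch '[[0,0,0.06,0,0,0,0],[0,0,0,0,0,0,0]]'
```

```text
clock: 25.9
tcp_pos: [0.4094, -0.3142, 0.016]
orientation: [0.0, 0.707, 0.707, -0.0]
wrist_force: [-1.7, 1.3, 6.8]
finger_gap: 0.0003
clock: 26.1
tcp_pos: [0.4095, -0.3142, 0.0159]
orientation: [0.0, 0.707, 0.707, -0.0]
wrist_force: [-2.0, 2.2, 11.8]
finger_gap: -0.0002
```

The force jumped to 11.8 N with z stalled at 15.9 mm, so the button is on its stop. I'll release, back off and check.

```bash
python3 -m inch '[[0,0,0,0,0,0,0],[0,0,-0.4,0,0,0,0],[0,0,-0.6,0,0,0,0],[0,0,-2,0,0,0,0],[0,0,-4,0,0,0,0]]'; python3 -m inch '[[0,0,-4.5,0,0,0,0],[-4,-1,-2,0,0,0,0],[-4,0,0,0,0,0,0],[0,0,0,0,0,0,0],[0,0,0,0,0,0,0]]'; python3 chk.py 11
python3 - <<'E'
from fit import *
for c in('top','scene'):
    p=vision.read_camera(c);P,C=cloud(p)
    m=(P[:,2]>.015)&(P[:,2]<.06)&(np.hypot(P[:,0]-.408,P[:,1]+.314)<.015);Q=P[m];print('btn',np.percentile(Q[:,2],[5,50,95]).round(4),len(Q))
    for n,z in dict(beaker=0,reagent=0,big_weight=0,bottle=.054,weight=.054).items():
        r=tip_of(p,n)
        for q in r[:1]: print(n,round(q['confidence'],2),world(p,q['location'],z).round(4))
print(get_state()['clock'],get_state()['wrist_force'])
E
```

```text
clock: 26.6
tcp_pos: [0.4074, -0.3121, 0.0828]
orientation: [-0.003, 0.707, 0.707, 0.0]
wrist_force: [1.0, 0.1, -0.5]
finger_gap: 0.0002
clock: 27.1
tcp_pos: [0.3988, -0.3944, 0.1493]
orientation: [-0.001, 0.708, 0.706, 0.0]
wrist_force: [-0.5, 0.2, -0.6]
finger_gap: -0.0001
[ 0.57334634 -0.00215324] -28.41214562801693 1359 0.0017342138411074644
(92.94525146484375, 74.82584381103516) 61.70144271850586 dir -28.157878939952827
[ 0.57141175 -0.00292735] -28.368604363821202 1024 0.001548121058901603
(90.15727996826172, 76.68106079101562) 64.12193298339844 dir -27.864804457286223
btn [0.0187 0.0223 0.0262] 110
beaker 0.91 [0.4266 0.2968 0.    ]
reagent 0.84 [ 0.6603 -0.4581  0.    ]
big_weight 0.63 [0.6495 0.4644 0.    ]
bottle 0.71 [ 0.7004 -0.0655  0.054 ]
weight 0.61 [0.5734 0.1352 0.054 ]
btn [0.0166 0.022  0.0244] 53
beaker 0.78 [0.4269 0.2932 0.    ]
reagent 0.96 [ 0.6558 -0.4381  0.    ]
bottle 0.71 [ 0.7074 -0.0528  0.054 ]
weight 0.74 [0.5677 0.1326 0.054 ]
27.8 [0.08707793 0.33602172 0.13463075]
```

View pics/scene11.png

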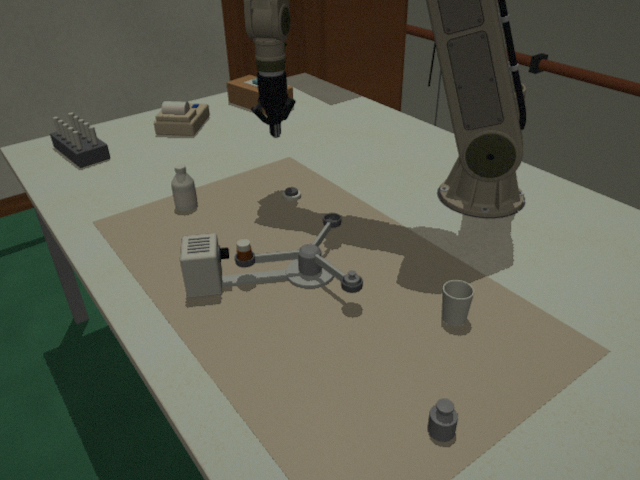

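In the picture the bottle is upright in front of the nozzle at (245,252), the button is back up, and the bystanders look unmoved.

```bash
python3 -c "
from workcell import workorder
print(workorder.hand_in())"
```

```text
the job is handed in; nothing more can be done
None
```

The bottle's arm now points at the nozzle, and the start button was then pressed all the way down and released. I handed the job in at about 28 s; the limit is 58 s.

- **Carousel:** I pushed the empty cup's arm counterclockwise about 137° with the closed fingertips. The first stop was 0.8° too far. A trim from the other side went 0.9° past, and one last touch brought it in. The bottle arm reads -28.4° in both cameras. The nozzle direction reads -27.9° in the top camera and -28.2° in the scene camera, which leaves about 0.2 to 0.5°, or roughly 1 mm at the bottle.
- **Button:** I pressed it only after the bottle was in place. The force rose to 11.8 N with the tip stalled at z = 15.9 mm, so it was on its stop. After release, its top is back at its starting height (about 22 mm) by depth.
- **Other checks:** The bottle and the weight are still upright in their cups, and the beaker, reagent and big weight look unmoved. The arm stood clear of everything when I handed in.
- **Disagreement between checks:** The network's bottle position differed by up to 15 mm between the two cameras, so I relied on the depth fits, which agreed to about 0.1° on the arm. Its reading for the reagent bottle moved 12 mm in the scene camera but only about 3 mm in the top camera. I took that as noise, since the arm never went near it.

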